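# Pin the jig's tongue in its clevis with the ball-lock pin

### The arm

A 6-joint arm with a two-finger parallel gripper is mounted at the origin on a cart in front of the work surface, level with it; the furniture and walls round the work are solid. World frame = base frame: x ahead of the robot, y to its left, z up, the work surface at z = 0. Lengths are in m, angles in rad, forces in N, time in s.
With the tool pointing down it reaches from about 0.35 to 0.775 m from the base axis. Payload 7.3 kg.
Tool frame: the origin (TCP) lies at the very end of the fingers, on their centre line; the grasp point (between the pads) lies 19 mm behind it (robot.hold_point_z is the distance from the TCP to the grasp point, in m); z points along the fingers, y is the direction in which the jaws open and shut (so a half turn about z gives the same grasp; the last joint's range is limited). The gripper opens to 92 mm and grips with 3 to 60 N. Pads are 19 mm wide; open, the fingers measure 130 mm over their backs; the gripper's body (75 mm by 190 mm) begins 47 mm behind the grasp point.
Start: joints at [-1.268, 0.342, 1.524, -0, 1.275, -0.146], TCP at [0.228, -0.473, 0.227] pointing down, gripper open.
Joint ranges: [-2.53, 2.53], [-0.77, 2.02], [0.04, 2.7], [-1, 4.14], [0.28, 2.66], [-3.11, 3.11]. Speed limits (rad/s): [2.57, 2.57, 3.14, 3.14, 3.14, 3.14].

### API

Orientations are given as [roll, pitch, yaw] about the fixed x, y, z axes, in that order (R = Rz(yaw) Ry(pitch) Rx(roll)).
In Python, from cell import monitor, viewer, robot gives the robot as it stands.
- The arm moves only by the tool move_arm, never from a script. Its argument "deltas" is a list of rows, each an object of numbers: "x", "y", "z": the shift along the tool's x, y, z in m; "wx", "wy", "wz": the turn, a rotation vector about the tool's x, y, z in degrees; "hand": the opening, from 0 (shut) to 1 (fully open). In form: [{"x": .., "y": .., "z": .., "wx": .., "wy": .., "wz": .., "hand": ..}, ...]. A call has 1 to 8 rows; each row is the pose to reach, as a shift and turn from the pose commanded when the call began, along the tool's axes at that moment; what a row does not reach only later rows make up. A row lasts 1/8 s, in which the tool goes at most 62.5 mm and 10.7 degrees, less where a joint would pass 70% of its speed; a pose out of reach is approached as far as the arm can. A call with a gripper value outside its range is refused whole. The fingers move at their own pace and stop on an object; "grip_force" is the grip in N (left out, the last holds). Time passes only in rows, so rows that repeat a pose let the fingers close. It gives the time, the measured TCP pose, the force and the opening at its end, in the units of the state.
- monitor.observe(): the state, without advancing time (a new reading comes with each control period).
- viewer.read_camera(name): name is "scene" or "top"; returns the picture (420x560x3 uint8, red, green, blue); there is no depth.
- viewer.camera_params(name): a dict with "camera_matrix" (3x3 intrinsics, pixels), "R" (3x3) and "t" (3): a world point X has camera coordinates R X + t. Camera axes: x right, y down, z forward; pixel columns grow to the right and rows downward; lengths in m; the calibration is good to about 2 mm. A picture is of the moment at which its call begins. camera_params takes no time and is no camera call.
- robot.hand_in(): hands the job in, once; it reports no verdict.
The state is a dict: "time": time; "qpos": joint angles; "qvel": joint speeds; "joint_efforts": joint torques, N m; "tool_pos": TCP position; "tool_rot": TCP orientation; "contact_force": force on the tool from outside, world axes, zero at the start; "torque": the same for the moment, N m; "opening": finger opening in m.
Only numpy, scipy, OpenCV 4.12 (cv2) and the standard library are available. Lean on these libraries where they do the work, as an engineer would, in place of code of your own. Each camera call takes 0.05 s, during which the arm holds its last target. There are 200 camera calls.

### The job

Push the aluminium tongue of the blue jig fully home into its clevis by the yellow tab. Then press the red button of the ball-lock pin that stands in the clevis and, keeping it pressed, slide the pin down through the aligned holes until its head is seated on the clevis, and let go so that the button springs up and the balls lock. The blue-buttoned pin in the wooden block is a spare and is not needed.

Things in the scene. Friction and masses are not known exactly. Their poses are not given: they have to be found in the camera images.
- clevis_hole (a point): Centre of the hole mouth in the flat top of the blue clevis, 95 mm above the bench. Clevis 84 mm (x) by 53 mm (y), on a dark base plate 90x260 mm, fixed, on rubber feet. z up, +y along the jig from the clevis to the yellow tab. Upper lug 24 mm thick (hole 15 mm), slot 12 mm for the tongue, lower lug 10 mm (hole 16 mm), open below. A vise and torch stand rise 0.41 m at its left front.
- tongue_tab (a point): Centre of the top edge of the tongue's yellow upright tab, 128 mm above the bench; axes as clevis_hole. Tab 50 mm in x, 12 mm thick in y, reaching 50 mm down; free on its +y side. The tongue slides only along y: starts drawn out 30-55 mm, 3 N friction, stays put. Home is at a firm stop, tab 120 mm from clevis_hole; only then do the holes align.
- pin: Loose red-button pin. Origin: centre of the underside of its 34 mm head flange, z up. Shank 14 mm thick, 76 mm down. Button: flat cap 28 mm across, top 36 mm over the origin, 30 if pressed. Starts with nose 22 mm in the hole, three balls resting on the clevis. With button held in it slides 54 mm down until the flange sits on the clevis (origin at clevis_hole); pushing the flange is blocked.
- pin_button (a joint): Travel of the red button into the pin's head, m: 0 up (balls out, locked), 0.006 fully in (balls in; they clear the hole from about 0.0045). Spring 2 N to start, 5 N fully in; it lifts the button on release once the balls are below the lower lug, i.e. with the pin seated.
Things that resemble listed ones, but are neither listed nor needed, are in the scene too. There is more than one size of the pin; the one meant has the size given above.

How it is judged:
By the outcome, as a careful person would: the job done as asked, in the order asked, and still so for the second after the job is handed in, with the robot touching nothing.
It also fails if it takes over 45 s, if anything falls off the work surface, if the arm or the gripper's body presses on something with over 40 N, if the wrist force passes 120 N, or if a joint passes its speed limit or range.

## Working session

There is one attempt and no reset: what is moved stays moved. The work goes in short steps, Python scripts to look and compute and a tool call to move; the robot and the scene stay as the last step left them, time stands still between calls to the robot, and variables do not carry over. Pictures are saved under pics/ and viewed, about 8 in all and at most 12, crops included, and the job is handed in when it is done.

Besides the shell and the picture viewer there is one more tool, called by a JSON object that holds its "api" and its "payload", one argument or row to a line. move_arm: Moves the arm, as the interface text tells. Its arguments: {"type":"object","properties":{"deltas":{"type":"array","items":{"type":"object","properties":{"x":{"type":"number"},"y":{"type":"number"},"z":{"type":"number"},"wx":{"type":"number"},"wy":{"type":"number"},"wz":{"type":"number"},"hand":{"type":"number"}}}},"grip_force":{"type":"number"}},"required":["deltas"]}

```bash
ls; mkdir -p pics; python3 - <<'E'
from cell import monitor, viewer, robot
import cv2
for n in ("scene","top"):
    im=viewer.read_camera(n); cv2.imwrite(f"pics/{n}0.png",im[:,:,::-1])
    p=viewer.camera_params(n); print(n,p)
s=monitor.observe(); print(s)
E
```

```text
pics
scene {'camera_matrix': array([[475.67893106,   0.        , 275.64936097],
       [  0.        , 475.67893106, 200.34287043],
       [  0.        ,   0.        ,   1.        ]]), 'R': array([[-0.84874317, -0.52856252,  0.0160218 ],
       [-0.39002028,  0.60524295, -0.69394896],
       [ 0.35709832, -0.59523326, -0.71984592]]), 't': array([0.2473761 , 0.45902452, 0.89237833])}
top {'camera_matrix': array([[402.80681265,   0.        , 281.47696523],
       [  0.        , 402.80681265, 209.056592  ],
       [  0.        ,   0.        ,   1.        ]]), 'R': array([[-0.02563712, -0.99963645,  0.00834879],
       [-0.99472206,  0.0246793 , -0.09959397],
       [ 0.09935172, -0.01085803, -0.99499313]]), 't': array([-0.24991972,  0.48106589,  0.95112343])}
{'time': 0.1, 'qpos': array([-1.26800647e+00,  3.42671639e-01,  1.52491269e+00,  6.91920469e-06,
        1.27541148e+00, -1.45981320e-01]), 'qvel': array([ 1.26975747e-03, -9.22771080e-04, -1.78957716e-03,  1.67799519e-04,
        7.86144123e-04,  7.50774555e-05]), 'joint_efforts': array([ 1.24528200e-03, -4.32003558e+01, -2.44696158e+01,  7.18374504e-02,
        5.25989605e-02, -7.37839537e-05]), 'tool_pos': array([ 0.22769735, -0.47265034,  0.22610789]), 'tool_rot': array([-3.14020538e+00, -2.10654029e-04,  4.48769008e-01]), 'contact_force': array([ 0.06856051, -0.87453812, -0.17957081]), 'torque': array([-0.04060471,  0.0624662 , -0.01189657]), 'opening': 0.0914675929824692}
```

View pics/scene0.png

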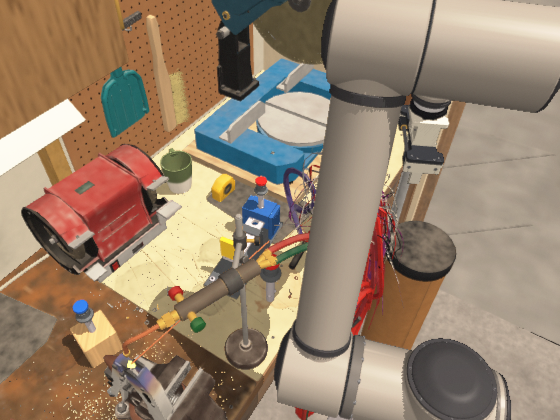

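View pics/top0.png

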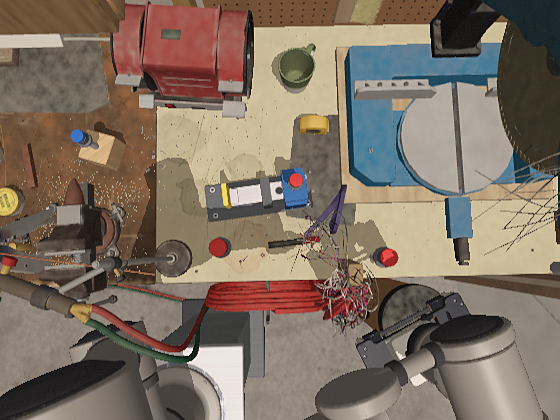

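The scene view shows the jig's clevis at about (262,210) with the red button at (262,182). In the top view the clevis is at about (295,188) and the tab at (226,194). The torch stand rises at (170,257) in the top view. I'll take enlarged crops for measuring.

```bash
python3 - <<'E'
import cv2
a=cv2.imread("pics/top0.png")[150:230,190:330]; cv2.imwrite("pics/c1.png",cv2.resize(a,None,fx=5.5,fy=5.5,interpolation=cv2.INTER_CUBIC))
a=cv2.imread("pics/scene0.png")[165:275,195:305]; cv2.imwrite("pics/c2.png",cv2.resize(a,None,fx=5,fy=5,interpolation=cv2.INTER_CUBIC))
E
```

```text
(no output)
```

View pics/c1.png

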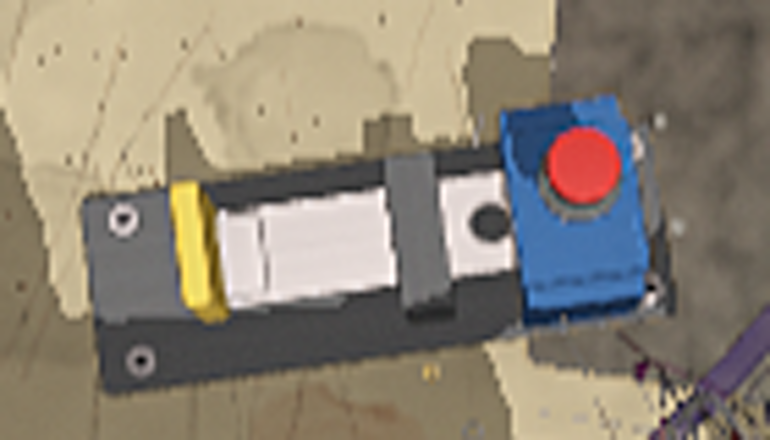

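View pics/c2.png

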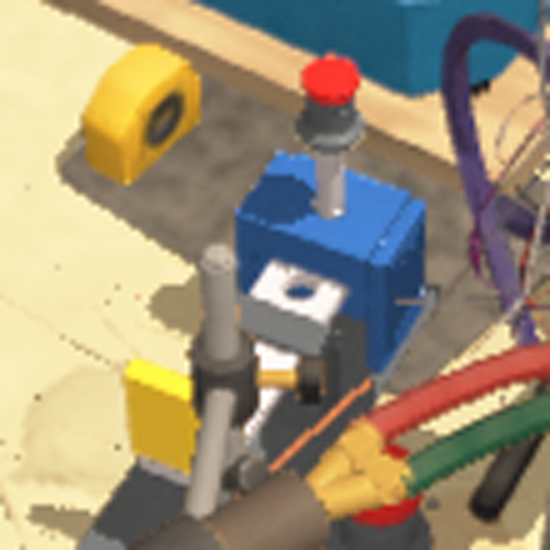

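```bash
cat > h.py <<'E'
import numpy as np
from cell import viewer
def ray(n,u,v,z):
    p=viewer.camera_params(n);K,R,t=p["camera_matrix"],p["R"],p["t"]
    C=-R.T@t; d=R.T@np.linalg.inv(K)@[u,v,1]
    return (C+d*(z-C[2])/d[2]).round(4)
def tri(u1,v1,u2,v2):
    A=[];b=[]
    for n,u,v in (("top",u1,v1),("scene",u2,v2)):
        p=viewer.camera_params(n);P=p["camera_matrix"]@np.c_[p["R"],p["t"]]
        for r,c in ((0,u),(1,v)):
            q=c*P[2]-P[r];A.append(q[:3]);b.append(-q[3])
    return np.linalg.lstsq(np.array(A),np.array(b),rcond=None)[0].round(4)
def proj(n,X):
    p=viewer.camera_params(n);q=p["camera_matrix"]@(p["R"]@np.array(X)+p["t"]);return (q[:2]/q[2]).round(1)
E
python3 - <<'E'
from h import *
T=lambda x,y,z:ray("top",190+x/5.5,150+y/5.5,z)
S=lambda x,y,z:ray("scene",195+x/5,165+y/5,z)
for n in("top","scene"):
    p=viewer.camera_params(n);print(n,-p["R"].T@p["t"])
print("btn",T(584,165,.185),S(331,80,.185),tri(190+584/5.5,180,195+331/5,165+80/5))
print("hole",S(332,213,.095))
a=T(185,184,.128);b=T(200,305,.128);print("tab",a,b,(a+b)/2,"scene",S(125,362,.128),S(194,390,.128))
c=[T(*q,.095) for q in((502,110),(613,97),(648,275),(526,290))];print("clevis",c,sum(c)/4)
for q in((82,200),(105,392),(520,330),(670,310)):print("base",T(*q,.015))
# objects: red things on bench and stand
print("red",ray("top",219,247,.1),ray("top",387,257,.1),"standbase",ray("top",174,258,.02))
print("standtop",tri(107,298,195+217/5,165+250/5), S(217,250,.41),S(217,250,.3))
E
```

```text
top [ 0.37762388 -0.2513739   0.99635908]
scene [0.07032084 0.38410565 0.95695107]
btn [ 0.5174 -0.2917  0.185 ] [ 0.5151 -0.2893  0.185 ] [ 0.5175 -0.2922  0.1816]
hole [ 0.5144 -0.2883  0.095 ]
tab [ 0.5235 -0.1364  0.128 ] [ 0.4751 -0.1417  0.128 ] [ 0.4993  -0.13905  0.128  ] scene [ 0.5255 -0.1355  0.128 ] [ 0.4901 -0.139   0.128 ]
clevis [array([ 0.5567, -0.263 ,  0.095 ]), array([ 0.5611, -0.309 ,  0.095 ]), array([ 0.4867, -0.3211,  0.095 ]), array([ 0.4817, -0.2709,  0.095 ])] [ 0.52155 -0.291    0.095  ]
base [ 0.5363 -0.0753  0.015 ]
base [ 0.4501 -0.0849  0.015 ]
base [ 0.4731 -0.2695  0.015 ]
base [ 0.4804 -0.3366  0.015 ]
red [ 0.3862 -0.1208  0.1   ] [ 0.3546 -0.4921  0.1   ] standbase [ 0.3634 -0.001   0.02  ]
standtop [ 0.3415 -0.0009  0.4342] [ 0.3735 -0.0101  0.41  ] [ 0.4345 -0.0894  0.3   ]
```

```bash
python3 - <<'E'
from h import *
for z in(0,.2,.3,.41):print(z,proj("top",(.363,-.001,z)),proj("scene",(.363,-.001,z)))
print("red thing",tri(219,247,272,266), "purple apex?",tri(345,190,291,171),tri(335,210,291,171))
print("bluespare",tri(78,136,81,306))
for p in((.5165,-.2905,.095),(.5165,-.2905,.185),(.499,-.139,.128)):print(p,proj("top",p),proj("scene",p))
from cell import monitor
s=monitor.observe();from scipy.spatial.transform import Rotation as R
Rt=R.from_euler("xyz",s["tool_rot"]);print("shift to (.494,-.095,.23):",Rt.inv().apply(np.array([.494,-.095,.23])-s["tool_pos"]))
E
```

```text
0 [176.1 258. ] [247.7 347.7]
0.2 [150.4 260.2] [244.8 296.7]
0.3 [131.9 261.7] [243.  264.4]
0.41 [104.3 264.1] [240.6 221.5]
red thing [ 0.3839 -0.1268  0.1349] purple apex? [ 0.4987 -0.3991  0.1406] [ 0.466  -0.3627  0.1837]
bluespare [0.6261 0.164  0.1644]
(0.5165, -0.2905, 0.095) [293.9 187.2] [261.2 206.7]
(0.5165, -0.2905, 0.185) [295.6 180.5] [261.  180.5]
(0.499, -0.139, 0.128) [225.  194.6] [230.5 241.3]
shift to (.494,-.095,.23): [ 0.40378082 -0.22472397 -0.00349531]
```

{"api": "move_arm", "payload": {
  "deltas": [
    {"x": 0, "y": 0, "z": -0.04, "hand": 0},
    {"x": 0.03, "y": -0.017, "z": -0.08, "wz": -8, "hand": 0},
    {"x": 0.08, "y": -0.045, "z": -0.08, "wz": -16, "hand": 0},
    {"x": 0.13, "y": -0.073, "z": -0.08, "wz": -25, "hand": 0},
    {"x": 0.18, "y": -0.1, "z": -0.08, "wz": -34, "hand": 0},
    {"x": 0.23, "y": -0.128, "z": -0.08, "wz": -43, "hand": 0},
    {"x": 0.28, "y": -0.156, "z": -0.08, "wz": -52, "hand": 0},
    {"x": 0.32, "y": -0.178, "z": -0.08, "wz": -60, "hand": 0}
  ],
  "grip_force": 20
}}

```text
schema error: expected keys x, y, z, wx, wy, wz, hand
```

{"api": "move_arm", "payload": {
  "deltas": [
    {"x": 0, "y": 0, "z": -0.04, "wx": 0, "wy": 0, "wz": 0, "hand": 0},
    {"x": 0.03, "y": -0.017, "z": -0.08, "wx": 0, "wy": 0, "wz": -8, "hand": 0},
    {"x": 0.08, "y": -0.045, "z": -0.08, "wx": 0, "wy": 0, "wz": -16, "hand": 0},
    {"x": 0.13, "y": -0.073, "z": -0.08, "wx": 0, "wy": 0, "wz": -25, "hand": 0},
    {"x": 0.18, "y": -0.1, "z": -0.08, "wx": 0, "wy": 0, "wz": -34, "hand": 0},
    {"x": 0.23, "y": -0.128, "z": -0.08, "wx": 0, "wy": 0, "wz": -43, "hand": 0},
    {"x": 0.28, "y": -0.156, "z": -0.08, "wx": 0, "wy": 0, "wz": -52, "hand": 0},
    {"x": 0.32, "y": -0.178, "z": -0.08, "wx": 0, "wy": 0, "wz": -60, "hand": 0}
  ],
  "grip_force": 20
}}

```text
time: 1.1
tool_pos: [0.4396, -0.1717, 0.3065]
tool_rot: [-3.141, -0.0, 1.502]
contact_force: [1.0, -0.7, 0.0]
opening: 0.0161
```

{"api": "move_arm", "payload": {
  "deltas": [
    {"x": 0.04, "y": 0.024, "z": 0, "wx": 0, "wy": 0, "wz": -6, "hand": 0},
    {"x": 0.081, "y": 0.048, "z": 0, "wx": 0, "wy": 0, "wz": -11, "hand": 0},
    {"x": 0.081, "y": 0.048, "z": 0.05, "wx": 0, "wy": 0, "wz": -11, "hand": 0},
    {"x": 0.081, "y": 0.048, "z": 0.1, "wx": 0, "wy": 0, "wz": -11, "hand": 0},
    {"x": 0.081, "y": 0.048, "z": 0.15, "wx": 0, "wy": 0, "wz": -11, "hand": 0},
    {"x": 0.081, "y": 0.048, "z": 0.15, "wx": 0, "wy": 0, "wz": -11, "hand": 0}
  ]
}}

```text
time: 1.85
tool_pos: [0.4904, -0.0957, 0.1537]
tool_rot: [-3.134, -0.004, 1.688]
contact_force: [-0.4, 0.7, -0.1]
opening: 0.0004
```

```bash
python3 - <<'E'
from cell import viewer
import cv2,numpy as np
a=viewer.read_camera("scene")[:,:,::-1];b=viewer.read_camera("top")[:,:,::-1]
cv2.imwrite("pics/p1.png",np.vstack([cv2.resize(a[130:330,150:400],(750,600))[:,:],])[:600])
cv2.imwrite("pics/p1t.png",cv2.resize(b[130:270,150:350],(800,560)))
E
```

```text
(no output)
```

View pics/p1.png

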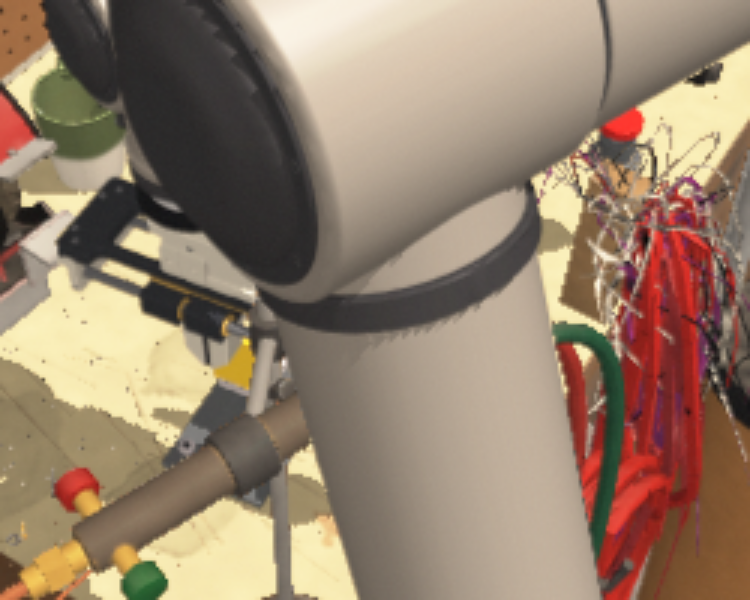

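View top.

The arm now hides the jig from the scene camera. The gripper is at the left with the tab (yellow, 237,360) just beyond it. I'll check the top view.

View pics/p1t.png

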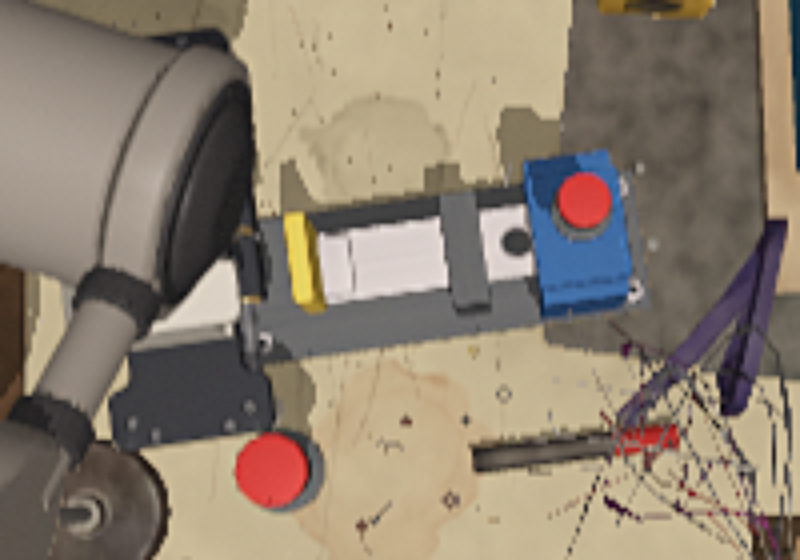

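The top view shows the tab edge from (285,213) to (305,303) in the crop, so it hasn't moved. The gripper is at its left, and the stand base is at (85,510). I'll check clearance between arm and stand before descending.

```bash
python3 - <<'E'
from cell import viewer,monitor
import cv2,numpy as np
a=viewer.read_camera("scene")[:,:,::-1];b=viewer.read_camera("top")[:,:,::-1]
cv2.imwrite("pics/p2.png",np.hstack([cv2.resize(a[100:,:400],(400,320)),cv2.resize(b[100:,:400],(400,320))]))
s=monitor.observe();print(s["qpos"].round(3),s["joint_efforts"].round(1))
from h import *
from scipy.spatial.transform import Rotation as R
Rt=R.from_euler("xyz",s["tool_rot"]);print(s["tool_pos"],Rt.as_matrix().round(3))
E
```

```text
[-0.346  0.369  1.687 -0.     1.082 -0.463] [  0.  -41.1 -21.5   0.    0.1  -0. ]
[ 0.49416569 -0.09714449  0.15894326] [[-0.117  0.993  0.004]
 [ 0.993  0.117 -0.001]
 [-0.002  0.004 -1.   ]]
```

View pics/p2.png

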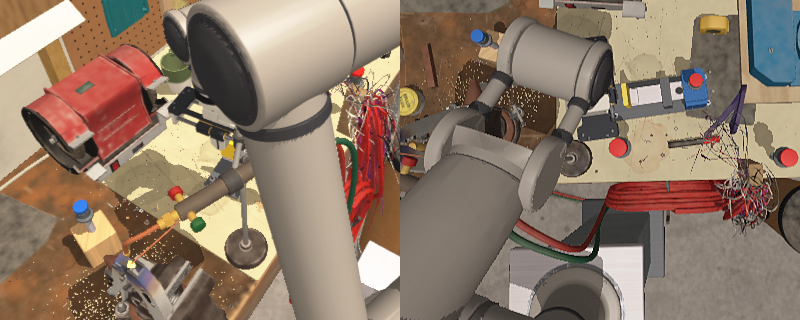

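The wrist sits about 0.34 m above the fingertips and the forearm passes close over the stand. I'll lean the tool 10° towards -y (wrist away from the stand) and then descend.

{"api": "move_arm", "payload": {
  "deltas": [
    {"x": -0.008, "y": 0, "z": 0, "wx": 0, "wy": 5, "wz": 0, "hand": 0},
    {"x": -0.015, "y": 0, "z": 0, "wx": 0, "wy": 10, "wz": 0, "hand": 0},
    {"x": -0.015, "y": 0, "z": 0.015, "wx": 0, "wy": 10, "wz": 0, "hand": 0},
    {"x": -0.015, "y": 0, "z": 0.03, "wx": 0, "wy": 10, "wz": 0, "hand": 0},
    {"x": -0.015, "y": 0, "z": 0.05, "wx": 0, "wy": 10, "wz": 0, "hand": 0},
    {"x": -0.015, "y": 0, "z": 0.05, "wx": 0, "wy": 10, "wz": 0, "hand": 0}
  ]
}}

```text
time: 2.8
tool_pos: [0.4934, -0.1101, 0.1052]
tool_rot: [-3.138, -0.176, 1.689]
contact_force: [0.1, -0.6, 0.9]
opening: 0.0005
```

{"api": "move_arm", "payload": {
  "deltas": [
    {"x": -0.006, "y": 0, "z": -0.001, "wx": 0, "wy": 0, "wz": 0, "hand": 0},
    {"x": -0.012, "y": 0, "z": -0.002, "wx": 0, "wy": 0, "wz": 0, "hand": 0},
    {"x": -0.018, "y": 0, "z": -0.003, "wx": 0, "wy": 0, "wz": 0, "hand": 0},
    {"x": -0.024, "y": 0, "z": -0.004, "wx": 0, "wy": 0, "wz": 0, "hand": 0},
    {"x": -0.03, "y": 0, "z": -0.005, "wx": 0, "wy": 0, "wz": 0, "hand": 0},
    {"x": -0.034, "y": 0, "z": -0.006, "wx": 0, "wy": 0, "wz": 0, "hand": 0},
    {"x": -0.034, "y": 0, "z": -0.006, "wx": 0, "wy": 0, "wz": 0, "hand": 0}
  ]
}}

```text
time: 3.68
tool_pos: [0.4987, -0.1466, 0.1067]
tool_rot: [3.141, -0.173, 1.688]
contact_force: [-0.3, 0.0, -0.4]
opening: 0.0004
```

```bash
python3 - <<'E'
from cell import monitor
s=monitor.observe();print(s["tool_pos"],s["contact_force"])
E
```

```text
[ 0.49870184 -0.14663306  0.10666112] [-0.34539046  0.00808079 -0.43491564]
```

```bash
python3 - <<'E'
from cell import viewer,monitor
import cv2,numpy as np
b=viewer.read_camera("top")[:,:,::-1]
cv2.imwrite("pics/p3.png",cv2.resize(b[130:270,150:350],(800,560),interpolation=cv2.INTER_CUBIC))
E
```

```text
(no output)
```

View pics/p3.png

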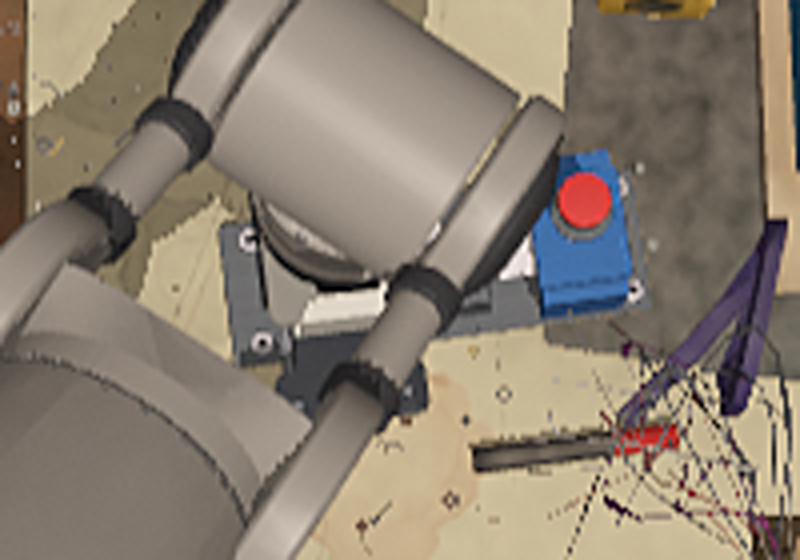

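The tongue's hole, which was at (515,242), has gone into the clevis, so the tongue is moving. I'll finish against the stop in small steps.

{"api": "move_arm", "payload": {
  "deltas": [
    {"x": -0.002, "y": 0, "z": 0, "wx": 0, "wy": 0, "wz": 0, "hand": 0},
    {"x": -0.004, "y": 0, "z": -0.001, "wx": 0, "wy": 0, "wz": 0, "hand": 0},
    {"x": -0.006, "y": 0, "z": -0.001, "wx": 0, "wy": 0, "wz": 0, "hand": 0}
  ]
}}

```text
time: 4.1
tool_pos: [0.499, -0.1515, 0.1065]
tool_rot: [-3.141, -0.175, 1.688]
contact_force: [-1.2, 9.3, 4.1]
opening: 0.0003
```

{"api": "move_arm", "payload": {
  "deltas": [
    {"x": -0.001, "y": 0, "z": 0, "wx": 0, "wy": 0, "wz": 0, "hand": 0},
    {"x": -0.002, "y": 0, "z": 0, "wx": 0, "wy": 0, "wz": 0, "hand": 0},
    {"x": -0.002, "y": 0, "z": 0, "wx": 0, "wy": 0, "wz": 0, "hand": 0}
  ]
}}

```text
time: 4.47
tool_pos: [0.499, -0.1515, 0.1066]
tool_rot: [-3.14, -0.179, 1.688]
contact_force: [-0.4, 11.2, 6.5]
opening: 0.0005
```

The tool is stopped at y=-0.1515 against 11 N, well above the 3 N friction. That matches tab-home, with the face about 127 mm from the hole. Now I'll back off, lift and straighten.

{"api": "move_arm", "payload": {
  "deltas": [
    {"x": 0.01, "y": 0, "z": 0.002, "wx": 0, "wy": 0, "wz": 0, "hand": 0},
    {"x": 0.02, "y": 0, "z": 0.003, "wx": 0, "wy": 0, "wz": 0, "hand": 0},
    {"x": 0.028, "y": 0, "z": -0.04, "wx": 0, "wy": 0, "wz": 0, "hand": 0},
    {"x": 0.036, "y": 0, "z": -0.085, "wx": 0, "wy": -5, "wz": 0, "hand": 0},
    {"x": 0.043, "y": 0, "z": -0.125, "wx": 0, "wy": -10, "wz": 0, "hand": 0},
    {"x": 0.043, "y": 0, "z": -0.125, "wx": 0, "wy": -10, "wz": 0, "hand": 0},
    {"x": 0.043, "y": 0, "z": -0.125, "wx": 0, "wy": -10, "wz": 0, "hand": 0}
  ]
}}

```text
time: 5.35
tool_pos: [0.4968, -0.133, 0.2362]
tool_rot: [-3.141, -0.001, 1.688]
contact_force: [-0.4, 0.3, -0.4]
opening: 0.0004
```

```bash
python3 - <<'E'
from cell import viewer,monitor
import cv2,numpy as np
from h import *
b=viewer.read_camera("top")[:,:,::-1]
cv2.imwrite("pics/p4.png",cv2.resize(b[130:270,190:390],(800,560),interpolation=cv2.INTER_CUBIC))
h=cv2.cvtColor(np.ascontiguousarray(b),cv2.COLOR_BGR2HSV)
m=(((h[...,0]<8)|(h[...,0]>172))&(h[...,1]>150)&(h[...,2]>90)); m[:160]=0;m[205:]=0;m[:,:270]=0;m[:,320:]=0
v,u=np.nonzero(m);print(len(u),u.mean(),v.mean(),u.min(),u.max(),v.min(),v.max(),ray("top",u.mean(),v.mean(),.185))
s=monitor.observe();print(s["tool_pos"],s["tool_rot"],s["contact_force"])
from scipy.spatial.transform import Rotation as R
Rt=R.from_euler("xyz",s["tool_rot"])
for X in((.5165,-.2905,.235),(.5165,-.2905,.2)):print(Rt.inv().apply(np.array(X)-s["tool_pos"]).round(4))
E
```

```text
145 295.46206896551723 179.73793103448276 289 302 173 186 [ 0.518  -0.2903  0.185 ]
[ 0.49653455 -0.13316851  0.2356196 ] [-3.13967385e+00 -1.35081877e-03  1.68784957e+00] [ 0.70138678 -0.02525163 -0.53132319]
[-0.1586  0.0015  0.0004]
[-0.1586  0.0015  0.0354]
```

View pics/p4.png

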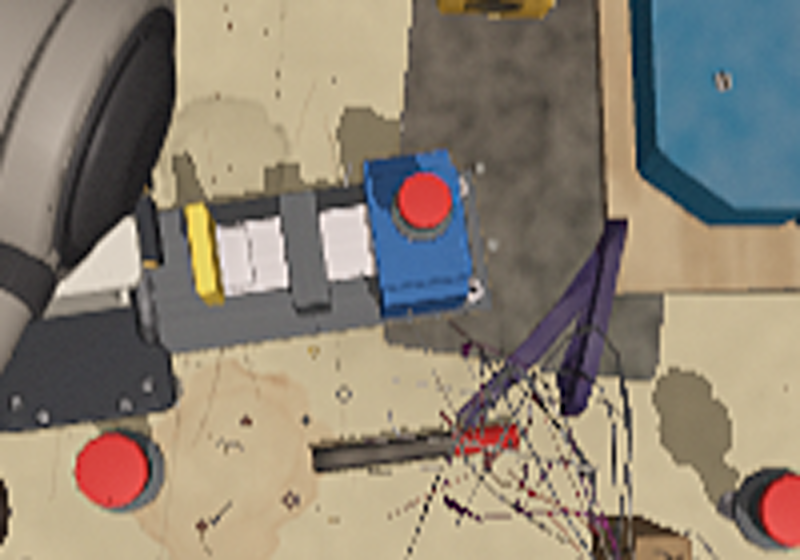

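The tongue is home: tab edge at (204,252) in the crop and its hole is no longer visible. The pin's button is at (425,200) in the crop, undisturbed. Now over the button.

{"api": "move_arm", "payload": {
  "deltas": [
    {"x": -0.05, "y": 0.0005, "z": 0, "wx": 0, "wy": 0, "wz": 0, "hand": 0},
    {"x": -0.1, "y": 0.001, "z": 0, "wx": 0, "wy": 0, "wz": 0, "hand": 0},
    {"x": -0.14, "y": 0.0015, "z": 0, "wx": 0, "wy": 0, "wz": 0, "hand": 0},
    {"x": -0.159, "y": 0.002, "z": 0, "wx": 0, "wy": 0, "wz": 0, "hand": 0},
    {"x": -0.159, "y": 0.002, "z": 0.015, "wx": 0, "wy": 0, "wz": 0, "hand": 0},
    {"x": -0.159, "y": 0.002, "z": 0.03, "wx": 0, "wy": 0, "wz": 0, "hand": 0},
    {"x": -0.159, "y": 0.002, "z": 0.04, "wx": 0, "wy": 0, "wz": 0, "hand": 0},
    {"x": -0.159, "y": 0.002, "z": 0.04, "wx": 0, "wy": 0, "wz": 0, "hand": 0}
  ]
}}

```text
time: 6.4
tool_pos: [0.5174, -0.2897, 0.1959]
tool_rot: [-3.14, -0.001, 1.689]
contact_force: [-0.9, 0.5, -0.4]
opening: 0.0004
```

```bash
python3 - <<'E'
from cell import viewer,monitor
import cv2,numpy as np
a=viewer.read_camera("scene")[:,:,::-1];b=viewer.read_camera("top")[:,:,::-1]
cv2.imwrite("pics/p5.png",np.hstack([cv2.resize(a[120:290,180:350],(400,400)),cv2.resize(b[130:270,230:370],(400,400))]))
s=monitor.observe();print(s["tool_pos"],s["tool_rot"],s["contact_force"])
E
```

```text
[ 0.51796644 -0.29052556  0.19725142] [3.14116809e+00 4.25359647e-04 1.68873327e+00] [0.17221702 0.12792086 0.30471553]
```

View pics/p5.png

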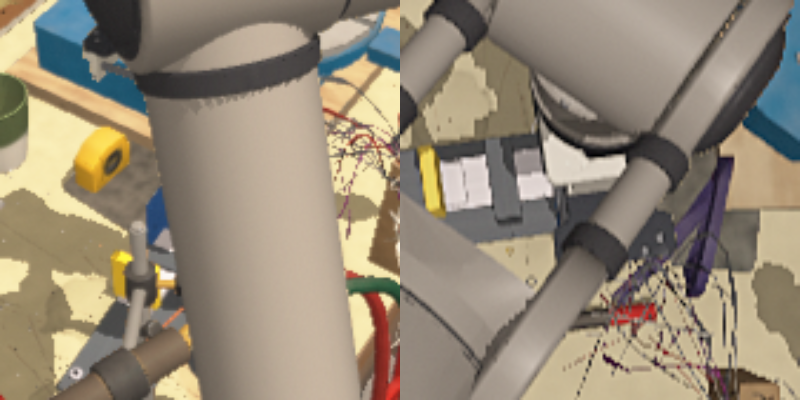

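Both views are blocked by the arm, so I'll go by force and height. The tool is over the button at (0.518, -0.2905).

{"api": "move_arm", "payload": {
  "deltas": [
    {"x": 0, "y": -0.001, "z": 0.004, "wx": 0, "wy": 0, "wz": 0, "hand": 0},
    {"x": 0, "y": -0.001, "z": 0.008, "wx": 0, "wy": 0, "wz": 0, "hand": 0},
    {"x": 0, "y": -0.001, "z": 0.011, "wx": 0, "wy": 0, "wz": 0, "hand": 0},
    {"x": 0, "y": -0.001, "z": 0.013, "wx": 0, "wy": 0, "wz": 0, "hand": 0},
    {"x": 0, "y": -0.001, "z": 0.015, "wx": 0, "wy": 0, "wz": 0, "hand": 0},
    {"x": 0, "y": -0.001, "z": 0.015, "wx": 0, "wy": 0, "wz": 0, "hand": 0}
  ]
}}

```text
time: 7.25
tool_pos: [0.5166, -0.2911, 0.1817]
tool_rot: [-3.141, -0.0, 1.688]
contact_force: [0.1, 1.4, -0.9]
opening: 0.0001
```

{"api": "move_arm", "payload": {
  "deltas": [
    {"x": 0, "y": 0, "z": 0.002, "wx": 0, "wy": 0, "wz": 0, "hand": 0},
    {"x": 0, "y": 0, "z": 0.004, "wx": 0, "wy": 0, "wz": 0, "hand": 0},
    {"x": 0, "y": 0, "z": 0.004, "wx": 0, "wy": 0, "wz": 0, "hand": 0}
  ]
}}

```text
time: 7.62
tool_pos: [0.5166, -0.291, 0.1776]
tool_rot: [-3.141, -0.0, 1.688]
contact_force: [-0.6, 0.8, -0.3]
opening: 0.0004
```

{"api": "move_arm", "payload": {
  "deltas": [
    {"x": 0, "y": 0, "z": 0.002, "wx": 0, "wy": 0, "wz": 0, "hand": 0},
    {"x": 0, "y": 0, "z": 0.004, "wx": 0, "wy": 0, "wz": 0, "hand": 0},
    {"x": 0, "y": 0, "z": 0.006, "wx": 0, "wy": 0, "wz": 0, "hand": 0},
    {"x": 0, "y": 0, "z": 0.006, "wx": 0, "wy": 0, "wz": 0, "hand": 0}
  ]
}}

```text
time: 8.12
tool_pos: [0.5166, -0.291, 0.1717]
tool_rot: [-3.141, -0.0, 1.688]
contact_force: [-0.9, 0.1, 0.5]
opening: 0.0007
```

```bash
python3 - <<'E'
from cell import viewer,monitor
import cv2,numpy as np
from h import *
a=viewer.read_camera("scene");b=viewer.read_camera("top")
for n,im in(("scene",a),("top",b)):
    h=cv2.cvtColor(np.ascontiguousarray(im),cv2.COLOR_RGB2HSV)
    m=(((h[...,0]<8)|(h[...,0]>172))&(h[...,1]>150)&(h[...,2]>90)).astype(np.uint8)
    k,_,st,c=cv2.connectedComponentsWithStats(m)
    print(n,[(st[i][4],c[i].round()) for i in range(1,k) if st[i][4]>25])
E
```

```text
scene [(np.int32(4784), array([110., 200.])), (np.int32(147), array([357., 170.])), (np.int32(75), array([ 42., 199.])), (np.int32(47), array([376., 199.])), (np.int32(2886), array([366., 276.])), (np.int32(201), array([ 71., 229.])), (np.int32(714), array([342., 287.])), (np.int32(35), array([115., 265.])), (np.int32(119), array([174., 292.]))]
top [(np.int32(49), array([133.,   6.])), (np.int32(48), array([232.,  12.])), (np.int32(335), array([189.,  68.])), (np.int32(44), array([123.,  66.])), (np.int32(50), array([150.,  66.])), (np.int32(256), array([231.,  74.])), (np.int32(803), array([191.,  85.])), (np.int32(29), array([311., 238.])), (np.int32(256), array([388., 257.])), (np.int32(108), array([  8., 261.])), (np.int32(2147), array([282., 297.])), (np.int32(119), array([339., 307.]))]
```

No force is felt, which could mean the pin is sliding freely under the fingers. I'll keep going down in small steps while watching the force.

{"api": "move_arm", "payload": {
  "deltas": [
    {"x": 0, "y": 0, "z": 0.002, "wx": 0, "wy": 0, "wz": 0, "hand": 0},
    {"x": 0, "y": 0, "z": 0.004, "wx": 0, "wy": 0, "wz": 0, "hand": 0},
    {"x": 0, "y": 0, "z": 0.006, "wx": 0, "wy": 0, "wz": 0, "hand": 0}
  ]
}}

```text
time: 8.6
tool_pos: [0.5167, -0.2911, 0.1657]
tool_rot: [-3.142, -0.0, 1.688]
contact_force: [-0.4, -0.5, 0.1]
opening: 0.0003
```

{"api": "move_arm", "payload": {
  "deltas": [
    {"x": 0, "y": 0, "z": 0.002, "wx": 0, "wy": 0, "wz": 0, "hand": 0},
    {"x": 0, "y": 0, "z": 0.004, "wx": 0, "wy": 0, "wz": 0, "hand": 0},
    {"x": 0, "y": 0, "z": 0.006, "wx": 0, "wy": 0, "wz": 0, "hand": 0},
    {"x": 0, "y": 0, "z": 0.008, "wx": 0, "wy": 0, "wz": 0, "hand": 0}
  ]
}}

```text
time: 9.1
tool_pos: [0.5167, -0.2911, 0.1578]
tool_rot: [3.142, 0.0, 1.688]
contact_force: [-0.4, 0.6, 0.7]
opening: 0.0007
```

{"api": "move_arm", "payload": {
  "deltas": [
    {"x": 0, "y": 0, "z": 0.003, "wx": 0, "wy": 0, "wz": 0, "hand": 0},
    {"x": 0, "y": 0, "z": 0.006, "wx": 0, "wy": 0, "wz": 0, "hand": 0},
    {"x": 0, "y": 0, "z": 0.009, "wx": 0, "wy": 0, "wz": 0, "hand": 0},
    {"x": 0, "y": 0, "z": 0.012, "wx": 0, "wy": 0, "wz": 0, "hand": 0},
    {"x": 0, "y": 0, "z": 0.015, "wx": 0, "wy": 0, "wz": 0, "hand": 0}
  ]
}}

```text
time: 9.72
tool_pos: [0.5167, -0.2911, 0.1427]
tool_rot: [-3.142, 0.0, 1.688]
contact_force: [-0.6, 0.3, -0.1]
opening: 0.0006
```

{"api": "move_arm", "payload": {
  "deltas": [
    {"x": 0, "y": 0, "z": 0.002, "wx": 0, "wy": 0, "wz": 0, "hand": 0},
    {"x": 0, "y": 0, "z": 0.004, "wx": 0, "wy": 0, "wz": 0, "hand": 0},
    {"x": 0, "y": 0, "z": 0.006, "wx": 0, "wy": 0, "wz": 0, "hand": 0},
    {"x": 0, "y": 0, "z": 0.008, "wx": 0, "wy": 0, "wz": 0, "hand": 0},
    {"x": 0, "y": 0, "z": 0.01, "wx": 0, "wy": 0, "wz": 0, "hand": 0},
    {"x": 0, "y": 0, "z": 0.01, "wx": 0, "wy": 0, "wz": 0, "hand": 0}
  ]
}}

```text
time: 10.48
tool_pos: [0.5166, -0.291, 0.1327]
tool_rot: [-3.141, -0.0, 1.688]
contact_force: [-1.0, -0.0, 0.7]
opening: 0.0007
```

{"api": "move_arm", "payload": {
  "deltas": [
    {"x": 0, "y": 0, "z": 0.002, "wx": 0, "wy": 0, "wz": 0, "hand": 0},
    {"x": 0, "y": 0, "z": 0.004, "wx": 0, "wy": 0, "wz": 0, "hand": 0},
    {"x": 0, "y": 0, "z": 0.004, "wx": 0, "wy": 0, "wz": 0, "hand": 0}
  ]
}}

```text
time: 10.85
tool_pos: [0.5168, -0.2912, 0.129]
tool_rot: [3.141, 0.0, 1.688]
contact_force: [0.1, -0.3, 0.3]
opening: 0.0004
```

{"api": "move_arm", "payload": {
  "deltas": [
    {"x": 0, "y": 0, "z": 0.001, "wx": 0, "wy": 0, "wz": 0, "hand": 0},
    {"x": 0, "y": 0, "z": 0.003, "wx": 0, "wy": 0, "wz": 0, "hand": 0},
    {"x": 0, "y": 0, "z": 0.003, "wx": 0, "wy": 0, "wz": 0, "hand": 0}
  ]
}}

```text
time: 11.22
tool_pos: [0.5168, -0.2912, 0.126]
tool_rot: [3.141, 0.0, 1.688]
contact_force: [-0.4, 0.2, 3.5]
opening: 0.0007
```

3.5 N at z=0.126, close to the seated height of 0.125. I'll press it firmly home.

{"api": "move_arm", "payload": {
  "deltas": [
    {"x": 0, "y": 0, "z": 0.001, "wx": 0, "wy": 0, "wz": 0, "hand": 0},
    {"x": 0, "y": 0, "z": 0.002, "wx": 0, "wy": 0, "wz": 0, "hand": 0},
    {"x": 0, "y": 0, "z": 0.003, "wx": 0, "wy": 0, "wz": 0, "hand": 0},
    {"x": 0, "y": 0, "z": 0.003, "wx": 0, "wy": 0, "wz": 0, "hand": 0}
  ]
}}

```text
time: 11.72
tool_pos: [0.517, -0.2914, 0.1251]
tool_rot: [3.14, 0.002, 1.688]
contact_force: [-4.3, 3.1, 15.5]
opening: 0.0006
```

It stopped at z=0.1251 with 15.5 N, so the flange is seated. I'll lift off and look.

{"api": "move_arm", "payload": {
  "deltas": [
    {"x": 0, "y": 0, "z": -0.005, "wx": 0, "wy": 0, "wz": 0, "hand": 0},
    {"x": 0, "y": 0, "z": -0.02, "wx": 0, "wy": 0, "wz": 0, "hand": 0},
    {"x": 0, "y": 0, "z": -0.06, "wx": 0, "wy": 0, "wz": 0, "hand": 0},
    {"x": 0, "y": 0, "z": -0.11, "wx": 0, "wy": 0, "wz": 0, "hand": 0},
    {"x": 0.05, "y": -0.02, "z": -0.13, "wx": 0, "wy": 0, "wz": 0, "hand": 0},
    {"x": 0.1, "y": -0.04, "z": -0.13, "wx": 0, "wy": 0, "wz": 0, "hand": 0},
    {"x": 0.15, "y": -0.04, "z": -0.13, "wx": 0, "wy": 0, "wz": 0, "hand": 0},
    {"x": 0.15, "y": -0.04, "z": -0.13, "wx": 0, "wy": 0, "wz": 0, "hand": 0}
  ]
}}

```text
time: 12.72
tool_pos: [0.4587, -0.1441, 0.2537]
tool_rot: [3.141, -0.0, 1.691]
contact_force: [-0.6, -1.1, 0.4]
opening: 0.0003
```

```bash
python3 - <<'E'
from cell import viewer,monitor
import cv2,numpy as np
from h import *
a=viewer.read_camera("scene")[:,:,::-1];b=viewer.read_camera("top")[:,:,::-1]
cv2.imwrite("pics/p6.png",np.hstack([cv2.resize(a[150:270,200:320],(400,400),interpolation=cv2.INTER_CUBIC),cv2.resize(b[150:230,230:310],(400,400),interpolation=cv2.INTER_CUBIC)]))
for z in(.125,.131,.185):print(z,proj("top",(.517,-.2905,z)),proj("scene",(.517,-.2905,z)))
h=cv2.cvtColor(np.ascontiguousarray(b),cv2.COLOR_BGR2HSV)
m=(((h[...,0]<8)|(h[...,0]>172))&(h[...,1]>150)&(h[...,2]>90)); m[:160]=0;m[205:]=0;m[:,:270]=0;m[:,320:]=0
v,u=np.nonzero(m)
if len(u):print(len(u),u.mean(),v.mean(),u.min(),u.max(),v.min(),v.max())
print(monitor.observe()["contact_force"])
E
```

```text
0.125 [294.4 184.9] [260.9 198.2]
0.131 [294.5 184.5] [260.9 196.5]
0.185 [295.6 180.2] [260.8 180.4]
126 293.91269841269843 183.70634920634922 288 300 178 190
[ 0.12174229 -1.49169777  0.12288314]
```

View pics/p6.png

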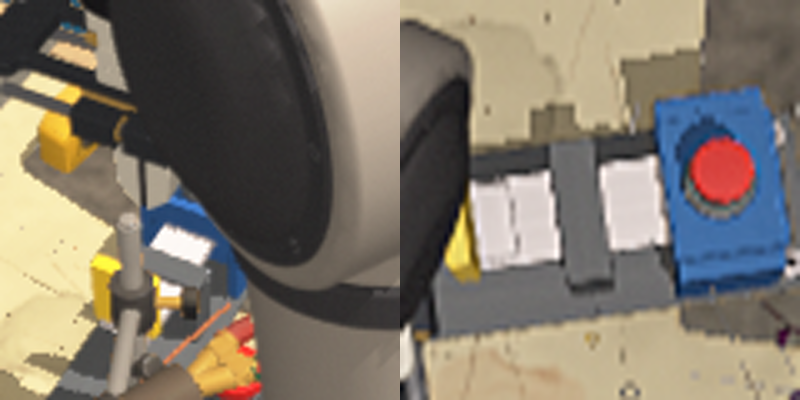

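The top view shows the button now low over the clevis at (722,170) in the crop. By code it is at (293.9,183.7), against the expected seated (294.5,184.5). I'll clear the arm away for the scene view and check that the button is up.

{"api": "move_arm", "payload": {
  "deltas": [
    {"x": -0.02, "y": -0.014, "z": -0.05, "wx": 0, "wy": 0, "wz": 8, "hand": 0},
    {"x": -0.06, "y": -0.042, "z": -0.06, "wx": 0, "wy": 0, "wz": 16, "hand": 0},
    {"x": -0.105, "y": -0.073, "z": -0.06, "wx": 0, "wy": 0, "wz": 25, "hand": 0},
    {"x": -0.15, "y": -0.104, "z": -0.06, "wx": 0, "wy": 0, "wz": 34, "hand": 0},
    {"x": -0.195, "y": -0.135, "z": -0.06, "wx": 0, "wy": 0, "wz": 43, "hand": 0},
    {"x": -0.24, "y": -0.166, "z": -0.06, "wx": 0, "wy": 0, "wz": 52, "hand": 0},
    {"x": -0.285, "y": -0.196, "z": -0.06, "wx": 0, "wy": 0, "wz": 60, "hand": 0},
    {"x": -0.285, "y": -0.196, "z": -0.06, "wx": 0, "wy": 0, "wz": 60, "hand": 0}
  ]
}}

```text
time: 13.82
tool_pos: [0.2952, -0.4568, 0.3116]
tool_rot: [-3.14, 0.001, 0.634]
contact_force: [1.3, -0.0, 0.2]
opening: 0.0009
```

```bash
python3 - <<'E'
from cell import viewer,monitor
import cv2,numpy as np
from h import *
a=viewer.read_camera("scene")[:,:,::-1];b=viewer.read_camera("top")[:,:,::-1]
cv2.imwrite("pics/p7.png",np.hstack([cv2.resize(a[165:245,220:300],(400,400),interpolation=cv2.INTER_CUBIC),cv2.resize(b[150:230,220:310],(400,356),interpolation=cv2.INTER_CUBIC)[:,:].repeat(1,0) if 0 else cv2.resize(b[150:230,225:305],(400,400),interpolation=cv2.INTER_CUBIC)]))
for n,im,(r0,r1,c0,c1) in(("top",b,(160,205,270,320)),("scene",a,(170,215,240,285)),("scene0",cv2.imread("pics/scene0.png"),(165,215,240,285))):
    h=cv2.cvtColor(np.ascontiguousarray(im[r0:r1,c0:c1]),cv2.COLOR_BGR2HSV)
    v,u=np.nonzero(((h[...,0]<8)|(h[...,0]>172))&(h[...,1]>150)&(h[...,2]>90))
    if len(u):print(n,len(u),u.mean()+c0,v.mean()+r0,v.min()+r0,v.max()+r0)
print(monitor.observe()["contact_force"],monitor.observe()["tool_pos"])
E
```

```text
top 125 293.896 183.752 178 190
scene 85 260.2 196.95294117647057 193 201
scene0 90 260.5 180.7 176 185
[ 0.32441879 -0.50028698  0.40060749] [ 0.2972789  -0.45367363  0.31218962]
```

View pics/p7.png

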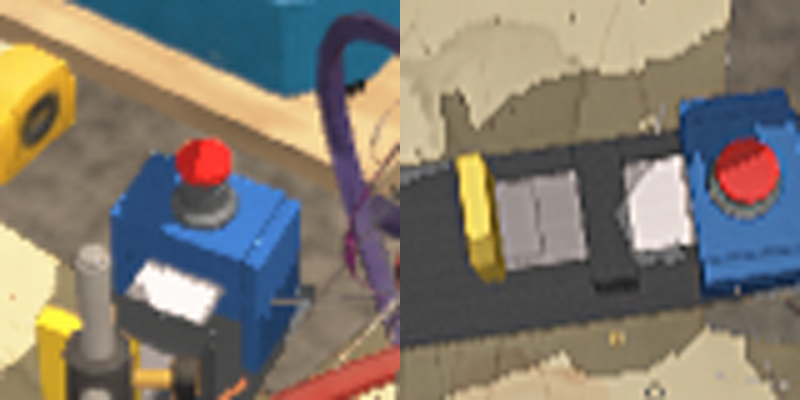

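The head sits on the clevis and the tongue is home. In the scene view the button dropped 16.25 px. Seated with the button up predicts 16.1 px, and still pressed predicts 17.8 px. I'm handing in.

```bash
python3 -c "
from cell import robot
print(robot.hand_in())"
```

```text
the job is handed in; nothing more can be done
None
```

The job is done and was handed in at about 14 s, with the arm clear of everything.

- **Tongue:** I pushed it by the yellow tab until the tool stopped at y = -0.1515 m against 11 N. The finger face was then about 127 mm from the hole, against 126 mm expected for home. The later top views still showed it home.
- **Pin:** I pressed the red button down with closed fingers until they stopped at z = 0.1251 m with 15.5 N (0.125 m expected when seated and pressed), then lifted off.
- **Final check:** In the last scene view the head sits on the clevis. The button's image dropped 16.25 px; seated with the button sprung up predicts 16.1 px, still pressed predicts 17.8 px. The button height from the top camera agrees.

**Checks that were unclear:**
- The wrist force stayed near zero, within about 1 N of noise, from first contact until the pin seated. I never saw the button's 2–5 N spring force, and the arm blocked both cameras at that time. The pin may have slid down ahead of the fingers, so I can't confirm the button was held down all the way.
- The balls' locking was not seen directly. I infer it from the button being up.

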